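Count to the third gap of the spice rack and push the tin home

ROBOT

A 7-joint arm with a two-finger parallel gripper is mounted at the origin on the work surface. World frame = base frame: x ahead of the robot, y to its left, z up, the work surface at z = 0. Lengths are in m, angles in rad, forces in N, time in s.
With the tool pointing down it reaches from about 0.4 to 0.875 m from the base axis. Payload 6.5 kg.
Tool frame: the origin (TCP) lies midway between the tips of the shut fingers; the grasp point (between the pads) lies 19 mm behind it (arm.grip_depth is the distance from the TCP to the grasp point, in m); z points along the fingers, y is the line along which they close (so a half turn about z gives the same grasp; the last joint's range is limited). The gripper opens to 88 mm and grips with 3 to 60 N. Pads are 18 mm wide; open, the fingers measure 123 mm over their backs; the gripper's body (75 mm by 187 mm) begins 45 mm behind the grasp point.
Start: joints at [-1.332, 0.536, -0.004, 1.538, 0.003, 1.067, -0.071], TCP at [0.195, 0.62, 0.239] pointing down, gripper open.
Joint ranges: [-2.7, 2.7], [-0.37, 2.16], [-1.27, 1.26], [0.24, 2.4], [-1.31, 4.45], [0.19, 1.91], [-2.76, 2.76]. Speed limits (rad/s): [2.39, 2.39, 3.14, 3.14, 3.14, 3.14, 3.14].

INTERFACE

Orientations are given as a rotation vector (axis times angle).
In Python, from cell import sensors, viewer, arm gives the robot as it stands.
- The arm moves only by the tool move_arm, never from a script. Its argument "commands" is a list of rows, each a list of 7 numbers: the turn, a rotation vector about the tool's x, y, z in rad, then the shift along the tool's x, y, z in m, then the finger opening in m, from 0 to 0.0881. In form: [[rx, ry, rz, tx, ty, tz, hand], ...]. A call has 1 to 20 rows; each row is the pose to reach, as a shift and turn from the pose commanded when the call began, along the tool's axes at that moment; what a row does not reach only later rows make up. A row lasts 1/8 s, in which the tool goes at most 62.5 mm and 10.7 degrees, less where a joint would pass 70% of its speed; a pose out of reach is approached as far as the arm can. A call with a gripper value outside its range is refused whole. The fingers move at their own pace and stop on an object; the grip force is fixed at half the most. Time passes only in rows, so rows that repeat a pose let the fingers close. It gives the time, the measured TCP pose, the force, the opening and the grip force at its end, in the units of the state.
- sensors.state(): the state, without advancing time (a new reading comes with each control period).
- viewer.read_camera(name): name is "scene" or "top" or "wrist"; returns the picture (420x560x3 uint8, blue, green, red); there is no depth.
- viewer.camera_model(name): a dict with "fx", "fy", "cx", "cy" (pixels), "distortion" ([k1, k2, p1, p2, k3] as OpenCV has them; the pictures are not rectified), "rvec" (rotation vector, rad) and "tvec" (3), from world to camera coordinates, as OpenCV has them. Camera axes: x right, y down, z forward; pixel columns grow to the right and rows downward; lengths in m; the calibration is good to about 2 mm. A picture is of the moment at which its call begins: read the wrist's pose just before it. camera_model takes no time and is no camera call; for the wrist camera it gives the pose at the moment of the call.
- arm.job_done(): hands the job in; it is judged then, once.
The state is a dict: "clock": time; "joints": joint angles; "joint_vel": joint speeds; "tau": joint torques, N m; "position": TCP position; "tcp_rot": TCP orientation; "wrist_force": force on the tool from outside, world axes, zero at the start; "moment": the same for the moment, N m; "grip_width": finger opening in m; "grip_force": force on a finger pad.
Only numpy, scipy, OpenCV 4.12 (cv2) and the standard library are available. Lean on these libraries where they do the work, as an engineer would, in place of code of your own. Each camera call takes 0.05 s, during which the arm holds its last target. There are 200 camera calls.

TASK

Put the loose tin in front of the spice rack away without picking it up. First count the gaps with a fingertip, fingers shut: starting at the end with the tall knobbed post, run it along the top rail, touching the rail over the first, the second and the third gap in that order, and do not touch the rail beyond the third. Then push the tin along the worktop into that third gap, lengthwise, until it is fully home against the back bar; never lift or tip it, leave everything else where it is, and finish clear of everything.

Things in the scene. Friction and masses are not known exactly. Their poses are not given: they have to be found in the camera images.
- rack: Fixed oak spice rack, 428 mm wide (its y), 85 mm deep (its x). Seven dividers 8 mm thick, 45 mm high, rounded at the front, leave six gaps 62 mm wide at 70 mm pitch, open at the front, floored by the worktop; behind, they carry a flat top rail. Origin: on the worktop, middle of the front edge; x points into the gaps, away from the robot, y to the robot's left. Turned up to 0.12 rad.
- back_bar (a point): The back bar, 40 mm high, that closes all gaps at the back of the rack. This point: middle of its front face, 75 mm behind the rack's front edge, 20 mm up. The gap centres lie 35, 105 and 175 mm to either side of it along the rack's y.
- tall_post: Fixed oak post, 18 mm thick, with a 30 mm ball knob on top, 133 mm high in all. It stands beside the end divider at one end of the rack, in line with the rail: left or right end, differing from start to start. The gaps are counted from this end. Origin: centre of its foot.
- low_post: Plain fixed oak post, 18 mm thick, 50 mm high, at the other end of the rack. Origin: centre of its foot.
- tin: Loose plain steel tin in front of the rack, a block 80 mm long (its x), 48 mm wide (its y), 55 mm high, 0.18 to 0.35 kg. Origin: centre of its underside. It goes into a gap lengthwise; home against the back bar, its centre is at rack x = 35 mm and its near end stands 5 mm out of the rack's front edge.
- stored_tin: A tin of the same size that already stands in a gap of the rack. Leave it. Origin: centre of its underside.
- jar: Amber spice jar, 42 mm thick, 60 mm high, standing in a gap of the rack. Leave it. Origin: centre of its underside.
- mug: White mug, 80 mm wide, 92 mm high, on the worktop to the right. Leave it. Origin: centre of its underside.
- shaker: Dark wooden pepper shaker, 42 mm thick, 92 mm high, on the worktop to the left. Leave it. Origin: centre of its underside.
- bowl: Blue bowl, 140 mm wide, 55 mm high, on the worktop to the right of the rack. Leave it. Origin: centre of its underside.
- spatula: Spatula with a wooden handle and a steel blade, lying on the worktop to the left of the rack. Leave it. Origin: near its middle, on its underside.
- rail1: The stretch of the rack's top rail over gap 1 numbered from the robot's left (+y) end, whichever end the tall post is at: a fixed, rigid flat oak bar, 30 mm wide (x), 62 mm long (y), 12 mm thick. Origin: centre of its top face, 80 mm above the worktop.
- rail2: The stretch of the rack's top rail over gap 2 numbered from the robot's left (+y) end, whichever end the tall post is at: a fixed, rigid flat oak bar, 30 mm wide (x), 62 mm long (y), 12 mm thick. Origin: centre of its top face, 80 mm above the worktop.
- rail3: The stretch of the rack's top rail over gap 3 numbered from the robot's left (+y) end, whichever end the tall post is at: a fixed, rigid flat oak bar, 30 mm wide (x), 62 mm long (y), 12 mm thick. Origin: centre of its top face, 80 mm above the worktop.
- rail4: The stretch of the rack's top rail over gap 4 numbered from the robot's left (+y) end, whichever end the tall post is at: a fixed, rigid flat oak bar, 30 mm wide (x), 62 mm long (y), 12 mm thick. Origin: centre of its top face, 80 mm above the worktop.
- rail5: The stretch of the rack's top rail over gap 5 numbered from the robot's left (+y) end, whichever end the tall post is at: a fixed, rigid flat oak bar, 30 mm wide (x), 62 mm long (y), 12 mm thick. Origin: centre of its top face, 80 mm above the worktop.
- rail6: The stretch of the rack's top rail over gap 6 numbered from the robot's left (+y) end, whichever end the tall post is at: a fixed, rigid flat oak bar, 30 mm wide (x), 62 mm long (y), 12 mm thick. Origin: centre of its top face, 80 mm above the worktop.
Mind the look-alikes: they are no part of the job. Leave any green or turquoise look-alike of the tin alone. Of the things shaped like the tall_post, the wooden one is meant.

How it is judged:
By the outcome, as a careful person would: the job done as asked, in the order asked, and still so for the second after the job is handed in, with the robot touching nothing.
It also fails if it takes over 72 s, if anything falls off the work surface, if the arm or the gripper's body presses on something with over 40 N, if the wrist force passes 120 N, or if a joint passes its speed limit or range.

## Working session

There is one attempt and no reset: what is moved stays moved. The work goes in short steps, Python scripts to look and compute and a tool call to move; the robot and the scene stay as the last step left them, time stands still between calls to the robot, and variables do not carry over. Pictures are saved under pics/ and viewed, at most 10 in all, crops included, and the job is handed in when it is done.

Besides the shell and the picture viewer there is one more tool, called after "Emit:" as name(argument=value, ...) on one line, values as JSON. move_arm: Moves the arm, as the interface text tells. Its arguments: {"type":"object","properties":{"commands":{"type":"array","items":{"type":"array","items":{"type":"number"}}}},"required":["commands"]}

```bash
mkdir -p pics; ls; python3 - <<'E'
from cell import sensors, viewer, arm
import cv2
for n in("scene","top"):
    im=viewer.read_camera(n); cv2.imwrite(f"pics/{n}0.png",im)
    m=viewer.camera_model(n); print(n,m)
s=sensors.state(); print({k:s[k] for k in("clock","position","tcp_rot","wrist_force","grip_width")})
E
```

```text
pics
scene {'fx': 396.60484923412116, 'fy': 396.60484923412116, 'cx': 278.52147267984833, 'cy': 206.8653892482899, 'distortion': array([0.00987632, 0.        , 0.        , 0.        , 0.        ]), 'rvec': array([ 1.09745245,  2.21380003, -1.14973349]), 'tvec': array([ 0.26669749, -0.15600196,  1.36667261])}
top {'fx': 450.2519937959426, 'fy': 450.2519937959426, 'cx': 278.34889029866304, 'cy': 207.51489757647596, 'distortion': array([-0.07934626,  0.        ,  0.        ,  0.        ,  0.        ]), 'rvec': array([ 2.19183428, -2.13796748,  0.08095781]), 'tvec': array([0.02953001, 0.49636956, 1.41448139])}
{'clock': 0.1, 'position': array([0.19488476, 0.619534  , 0.23793409]), 'tcp_rot': array([-4.76679069e-01, -3.10510325e+00,  2.40912688e-03]), 'wrist_force': array([0.19259174, 0.24721064, 0.04634311]), 'grip_width': 0.08838718204803062}
```

View pics/scene0.png

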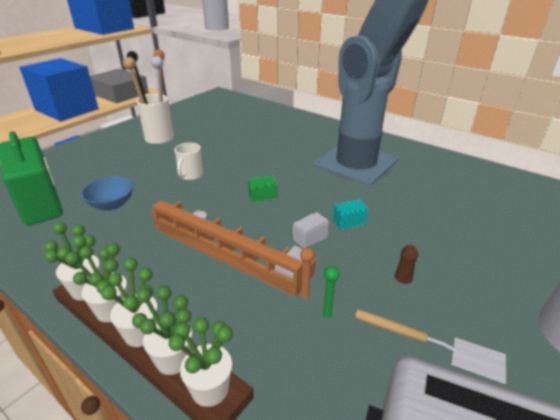

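View pics/top0.png

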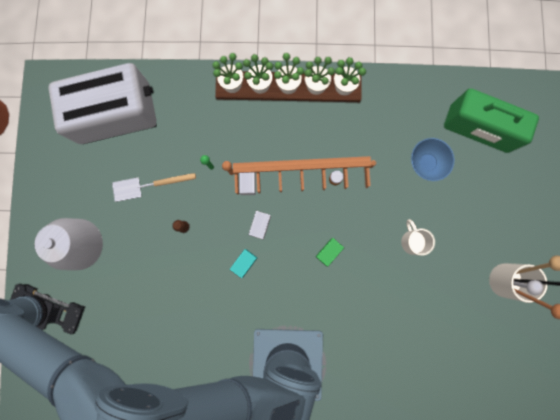

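The tall wooden post is at the left (+y) end, top px (228,166). The stored tin is in gap 1, the jar at (337,177), and gap 3 at about x=291 is empty. The loose grey tin is at (260,225), with decoys in turquoise (243,264) and green (330,252).

```bash
cat > h.py <<'E'
import cv2, numpy as np
from cell import sensors, viewer, arm
from scipy.spatial.transform import Rotation as R
def ray(n,px,z,m=None):
    m=m or viewer.camera_model(n)
    K=np.array([[m['fx'],0,m['cx']],[0,m['fy'],m['cy']],[0,0,1]])
    p=cv2.undistortPoints(np.float64(px).reshape(-1,1,2),K,m['distortion']).reshape(-1,2)
    Rm=cv2.Rodrigues(m['rvec'])[0]; c=-Rm.T@m['tvec']
    d=np.c_[p,np.ones(len(p))]@Rm
    return c+d*((z-c[2])/d[:,2])[:,None]
def proj(n,P):
    m=viewer.camera_model(n)
    K=np.array([[m['fx'],0,m['cx']],[0,m['fy'],m['cy']],[0,0,1]])
    return cv2.projectPoints(np.float64(P).reshape(-1,1,3),m['rvec'],m['tvec'],K,m['distortion'])[0].reshape(-1,2)
E
python3 - <<'E'
from h import *
im=cv2.imread("pics/top0.png")
hsv=cv2.cvtColor(im,cv2.COLOR_BGR2HSV)
cv2.imwrite("pics/top0c.png",cv2.resize(im[140:290,170:390],None,fx=3.6,fy=3.6,interpolation=cv2.INTER_CUBIC))
print(hsv[225,260],hsv[165,300],hsv[185,247],hsv[200,260])
# tin
m=((hsv[...,1]<60)&(hsv[...,2]>110)).astype(np.uint8); 
n,l,st,c=cv2.connectedComponentsWithStats(m)
for i in range(1,n):
    if st[i,4]>60 and 150<c[i][1]<290 and 200<c[i][0]<400: 
        r=cv2.minAreaRect(cv2.findContours((l==i).astype(np.uint8),0,1)[0][0]); b=cv2.boxPoints(r)
        print(c[i],st[i],r); P=ray("top",np.vstack([b,r[0]]),.055);print(P.round(4))
# rail
o=((hsv[...,0]<18)&(hsv[...,1]>110)&(hsv[...,2]>80)).astype(np.uint8); o[:140]=0;o[200:]=0;o[:,:215]=0;o[:,390:]=0
cols=np.arange(238,366,4); mid=[]
for x in cols:
    y=np.where(o[:,x])[0]; print(x,y.min(),y.max(),end=' | ')
E
```

```text
[123  14 218] [ 11 139 196] [120  14 218] [ 77  40 133]
[292.31072698 198.13756506] [     0      0    560    420 196169] ((279.49993896484375, 209.49996948242188), (558.9998779296875, 418.99993896484375), -0.0)
[[-0.2055  0.9108  0.055 ]
 [ 1.1972  1.0324  0.055 ]
 [ 1.2272 -0.8988  0.055 ]
 [-0.1491 -0.8516  0.055 ]
 [ 0.4864  0.0375  0.055 ]]
238 163 172 | 242 163 171 | 246 163 171 | 250 163 171 | 254 162 171 | 258 162 191 | 262 162 170 | 266 162 170 | 270 162 170 | 274 161 170 | 278 161 170 | 282 161 169 | 286 161 169 | 290 161 169 | 294 160 169 | 298 160 169 | 302 160 189 | 306 160 168 | 310 160 168 | 314 159 168 | 318 159 168 | 322 159 174 | 326 159 167 | 330 159 167 | 334 159 167 | 338 158 167 | 342 158 167 | 346 158 186 | 350 158 166 | 354 158 166 | 358 157 166 | 362 157 165 |
```

View pics/top0c.png

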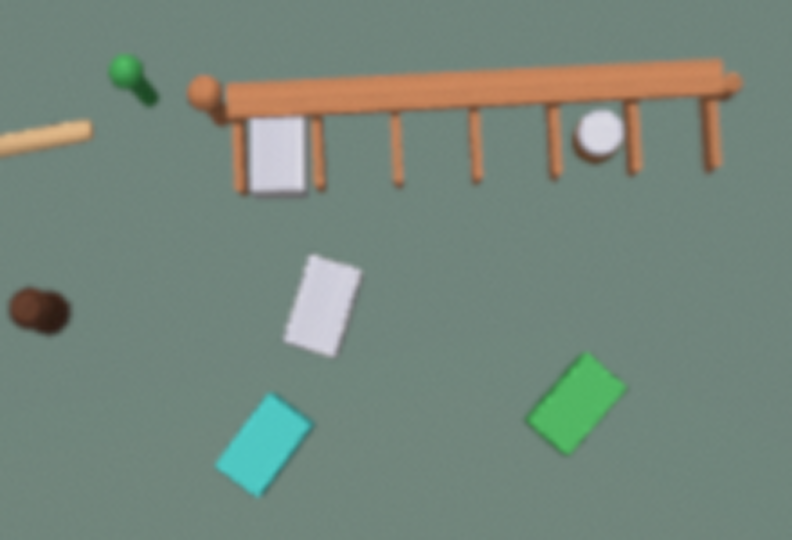

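Crop: dividers at x=239, 318, 397 and 476, so gap 3 is empty at about 436. The tin's long axis is tilted about 20° from the gap direction. Now the numbers.

```bash
cat > meas.py <<'E'
from h import *
def tin(im,box=(200,190,330,290),z=.055):
    hsv=cv2.cvtColor(im,cv2.COLOR_BGR2HSV); m=((hsv[...,1]<28)&(hsv[...,2]>165)).astype(np.uint8)
    x0,y0,x1,y1=box; k=np.zeros_like(m);k[y0:y1,x0:x1]=m[y0:y1,x0:x1]
    n,l,st,c=cv2.connectedComponentsWithStats(k); i=1+st[1:,4].argmax()
    ct=cv2.findContours((l==i).astype(np.uint8),0,1)[0][0]
    ys,xs=np.where(l==i); P=ray("top",np.c_[xs,ys],z)[:,:2]; c=P.mean(0)
    w,v=np.linalg.eigh(np.cov((P-c).T)); a=v[:,1]*np.sign(v[0,1])
    return c,np.arctan2(a[1],a[0]),np.sqrt(12*w[::-1])
E
python3 - <<'E'
from meas import *
im=cv2.imread("pics/top0.png")
c,a,s=tin(im); print("tin",c.round(4),a.round(3),s.round(4))
print("stored",tin(im,(236,165,262,200)))
hsv=cv2.cvtColor(im,cv2.COLOR_BGR2HSV)
o=((hsv[...,0]<18)&(hsv[...,1]>110)&(hsv[...,2]>80)).astype(np.uint8)
xs=np.array([x for x in range(240,362) ]); t=[];b=[]
for x in xs:
    y=np.where(o[140:200,x])[0]+140; t.append(y.min()-.5); b.append(y.max()+.5)
T=ray("top",np.c_[xs,t],.08); b=np.array(b); ok=b<174; B=ray("top",np.c_[xs,b][ok],.08)
fT=np.polyfit(T[:,1],T[:,0],1); fB=np.polyfit(B[:,1],B[:,0],1); print("rail back",fT,"front",fB)
mid=ray("top",[[170+226/3.6,140+101/3.6],[170+722/3.6,140+79/3.6]],.08); print("ends",mid, np.linalg.norm(mid[0]-mid[1]))
# divider tips at z=.045
tips=np.array([[240,193],[319,189],[398,186],[477,182],[555,179],[634,174],[714,170]])/3.6+[170,140]
D=ray("top",tips,.045); print("div",D.round(4)); print(np.polyfit(D[:,1],D[:,0],1))
for nm,p,z in(("knob",(204,93),.118),("green",(126,70),.118),("shaker",(30,309),.09)): print(nm,ray("top",np.array(p)/3.6+[170,140],z))
E
```

```text
tin [0.4383 0.1003] -0.275 [0.0792 0.0472]
stored (array([0.56887392, 0.14302226]), np.float64(0.08271605702179674), array([0.06355858, 0.04495126]))
rail back [-0.07204201  0.63893199] front [-0.07167264  0.60966322]
ends [[ 0.6097259   0.18528715  0.08      ]
 [ 0.63887071 -0.24126344  0.08      ]] 0.4275451205041209
div [[ 0.5344  0.1744  0.045 ]
 [ 0.5396  0.105   0.045 ]
 [ 0.5439  0.0358  0.045 ]
 [ 0.549  -0.0333  0.045 ]
 [ 0.5533 -0.1016  0.045 ]
 [ 0.5594 -0.1708  0.045 ]
 [ 0.5647 -0.2411  0.045 ]]
[-0.07222849  0.54679076]
knob [[0.60929828 0.1993195  0.118     ]]
green [[0.62758541 0.26602525 0.118     ]]
shaker [[0.42568866 0.34487491 0.09      ]]
```

```bash
cat >> h.py <<'E'
PSI=.0719; O=np.array([.552,-.0333])
def rk(rx,ry): c,s=np.cos(PSI),np.sin(PSI); return O+[c*rx-s*ry,s*rx+c*ry]
def st():
    s=sensors.state(); Rm=R.from_rotvec(s['tcp_rot'])
    y=Rm.as_matrix()[:,1]; print("t%.2f"%s['clock'],"pos",s['position'].round(4),"tooly yaw %.3f"%np.arctan2(y[1],y[0]),"F",s['wrist_force'].round(1),"w %.3f"%s['grip_width'],"q",s['joints'].round(2))
    return s,Rm
def rows(targets):  # x,y,z,tool-y yaw
    s,Rm=st()
    for x,y,z,a in targets:
        Y=np.array([np.cos(a),np.sin(a),0]);Z=np.array([0,0,-1.]);T=R.from_matrix(np.c_[np.cross(Y,Z),Y,Z])
        print((Rm.inv()*T).as_rotvec().round(3), (Rm.inv().apply(np.array([x,y,z])-s['position'])).round(4))
E
python3 - <<'E'
from h import *
from h import rk
p=[np.array([.6243,-.028])+np.array([-.0717,.9974])*k for k in(.17,.105,.035)]; print(p)
a=PSI
for aa in (a,a+np.pi,a-np.pi/2): print(aa); rows([(*p[0],.2,aa),(*p[0],.1,aa)])
print("turq",ray("top",np.array([[272,393],[312,424],[258,497],[216,465]])/3.6+[170,140],.055))
E
```

```text
[array([0.612111, 0.141558]), array([0.6167715, 0.076727 ]), array([0.6217905, 0.006909 ])]
0.0719
t0.10 pos [0.1949 0.6195 0.2379] tooly yaw 1.266 F [0.2 0.2 0. ] w 0.088 q [-1.33  0.54 -0.    1.54  0.    1.07 -0.07]
[-1.000e-03  1.000e-03  1.194e+00] [-0.5414 -0.3308  0.0385]
[-1.000e-03  1.000e-03  1.194e+00] [-0.5414 -0.3306  0.1385]
3.213492653589793
t0.10 pos [0.1949 0.6195 0.2379] tooly yaw 1.266 F [0.2 0.2 0. ] w 0.088 q [-1.33  0.54 -0.    1.54  0.    1.07 -0.07]
[-1.000e-03 -1.000e-03 -1.947e+00] [-0.5414 -0.3308  0.0385]
[-1.000e-03 -1.000e-03 -1.947e+00] [-0.5414 -0.3306  0.1385]
-1.4988963267948965
t0.10 pos [0.1949 0.6195 0.2379] tooly yaw 1.266 F [0.2 0.2 0. ] w 0.088 q [-1.33  0.54 -0.    1.54  0.    1.07 -0.07]
[-0.000e+00  2.000e-03  2.765e+00] [-0.5414 -0.3308  0.0385]
[-0.000e+00  2.000e-03  2.765e+00] [-0.5414 -0.3306  0.1385]
turq [[0.36030476 0.13967979 0.055     ]
 [0.33463862 0.10437843 0.055     ]
 [0.27098021 0.14895726 0.055     ]
 [0.29725887 0.18602518 0.055     ]]
```

Emit:
move_arm(commands=[[0,0,0.6,-0.27,-0.165,0.02,0],[0,0,1.194,-0.54,-0.33,0.04,0],[0,0,1.194,-0.541,-0.331,0.04,0],[0,0,1.194,-0.541,-0.331,0.04,0],[0,0,1.194,-0.541,-0.331,0.04,0],[0,0,1.194,-0.541,-0.331,0.04,0],[0,0,1.194,-0.541,-0.331,0.04,0],[0,0,1.194,-0.541,-0.331,0.04,0],[0,0,1.194,-0.541,-0.331,0.04,0],[0,0,1.194,-0.541,-0.331,0.04,0],[0,0,1.194,-0.541,-0.331,0.04,0],[0,0,1.194,-0.541,-0.331,0.04,0],[0,0,1.194,-0.541,-0.331,0.138,0],[0,0,1.194,-0.541,-0.331,0.138,0],[0,0,1.194,-0.541,-0.331,0.138,0],[0,0,1.194,-0.541,-0.331,0.138,0]])

```text
clock: 2.1
position: [0.6123, 0.1435, 0.1023]
tcp_rot: [2.138, 2.301, 0.003]
wrist_force: [0.2, -0.8, 1.3]
grip_width: 0.0006
grip_force: 0.0
```

```bash
python3 - <<'E'
from h import *
rows([(.612,.1416,.09,PSI),(.612,.1416,.08,PSI),(.6168,.0767,.08,PSI),(.6218,.0069,.08,PSI)])
cv2.imwrite("pics/s1.png",viewer.read_camera("scene")[160:360,100:400].repeat(2,0).repeat(2,1))
E
```

```text
t2.10 pos [0.6123 0.1435 0.1023] tooly yaw 0.074 F [ 0.2 -0.8  1.3] w 0.001 q [-0.53  0.69  0.33  1.71 -0.29  0.79  0.01]
[ 0.002 -0.001  0.002] [-0.0019 -0.0005  0.0123]
[ 0.002 -0.001  0.002] [-0.0019 -0.0005  0.0223]
[ 0.002 -0.001  0.002] [-0.067  -0.0005  0.0223]
[ 0.002 -0.001  0.002] [-0.137  -0.0006  0.0222]
```

View pics/s1.png

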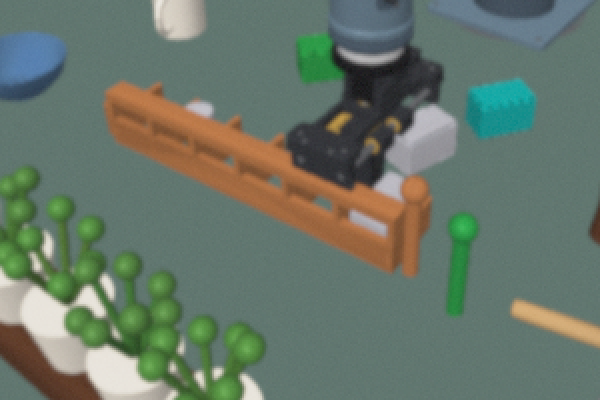

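The closed fingertip hovers over the rail's post end. I'll check the numbers by projecting the rail points into this view.

```bash
python3 - <<'E'
from h import *
P=[(.6123,.1435,.102),(.6123,.1435,.08),(.6168,.0767,.08),(.6218,.0069,.08),(.6093,.1993,.118),(.6097,.1853,.08),(.6389,-.2413,.08)]
print(((proj("scene",P)-[100,160])*2).round())
E
```

```text
[[368. 179.]
 [368. 194.]
 [317. 172.]
 [267. 150.]
 [414. 187.]
 [401. 209.]
 [115.  82.]]
```

Emit:
move_arm(commands=[[0,0,0,0,-0.0005,0.012,0],[0,0,0,0,-0.0005,0.016,0],[0,0,0,0,-0.0005,0.019,0],[0,0,0,0,-0.0005,0.021,0],[0,0,0,0,-0.0005,0.0225,0],[0,0,0,0,-0.0005,0.0225,0]])

```text
clock: 2.9
position: [0.6113, 0.1418, 0.0805]
tcp_rot: [-2.14, -2.299, -0.0]
wrist_force: [-8.7, -0.9, 22.0]
grip_width: 0.0003
grip_force: 10.0
```

Emit:
move_arm(commands=[[0,0,0,-0.008,0,-0.0006,0],[0,0,0,-0.02,0,-0.0006,0],[0,0,0,-0.032,0,-0.0006,0],[0,0,0,-0.044,0,-0.0006,0],[0,0,0,-0.056,0,-0.0006,0],[0,0,0,-0.066,0,-0.0006,0],[0,0,0,-0.066,0,-0.0006,0]])

```text
clock: 3.78
position: [0.6178, 0.0771, 0.0805]
tcp_rot: [2.139, 2.299, 0.006]
wrist_force: [-0.1, 1.8, 9.0]
grip_width: 0.0003
grip_force: 4.4
```

Still in contact over gap 2 (9 N). Continue to gap 3, then lift.

Emit:
move_arm(commands=[[0,0,0,-0.008,0,0,0],[0,0,0,-0.02,0,0,0],[0,0,0,-0.032,0,0,0],[0,0,0,-0.044,0,0,0],[0,0,0,-0.056,0,0,0],[0,0,0,-0.066,0,0,0],[0,0,0,-0.069,0,0,0],[0,0,0,-0.069,0,0,0]])

```text
clock: 4.78
position: [0.6228, 0.0097, 0.0805]
tcp_rot: [2.139, 2.301, 0.007]
wrist_force: [-0.5, 4.1, 10.3]
grip_width: 0.0007
grip_force: 4.8
```

Emit:
move_arm(commands=[[0,0,0,0,0,-0.06,0],[0,0,0,0,0,-0.12,0],[0,0,0,0,0,-0.12,0],[0,0,0,0,0,-0.12,0.01]])

```text
clock: 5.28
position: [0.6206, 0.0074, 0.1983]
tcp_rot: [-2.139, -2.3, 0.0]
wrist_force: [-0.5, 1.1, -0.5]
grip_width: 0.0082
grip_force: 0.0
```

```bash
python3 - <<'E'
from meas import *
im=viewer.read_camera("top"); 
c,a,s=tin(im,(225,190,300,250)); print(c,a,s)
u=np.array([np.cos(a),np.sin(a)])
p=c-.059*u; rows([(*p,.2,a+np.pi/2),(*p,.07,a+np.pi/2),(*p,.015,a+np.pi/2)])
E
```

```text
[0.54228333 0.14149037] -1.5386696193350133 [0.04670497 0.00898892]
t5.33 pos [0.62   0.0074 0.1975] tooly yaw 0.072 F [-0.7 -0.1  0.1] w 0.010 q [-0.35  0.55  0.37  1.67 -0.23  0.96  0.18]
[-0.002 -0.     0.04 ] [ 0.1983 -0.0655 -0.0024]
[-0.002 -0.     0.04 ] [ 0.1983 -0.0652  0.1276]
[-0.002 -0.     0.04 ] [ 0.1983 -0.0651  0.1826]
```

```bash
python3 - <<'E'
from meas import *
c=np.array([.4383,.1003]);a=-.275
u=np.array([np.cos(a),np.sin(a)])
p=c-.06*u; print(p);rows([(*p,.2,a+np.pi/2),(*p,.07,a+np.pi/2),(*p,.015,a+np.pi/2)])
E
```

```text
[0.38055449 0.11659282]
t5.33 pos [0.62   0.0074 0.1975] tooly yaw 0.072 F [-0.7 -0.1  0.1] w 0.010 q [-0.35  0.55  0.37  1.67 -0.23  0.96  0.18]
[-0.002 -0.002 -1.224] [ 0.1262 -0.231  -0.002 ]
[-0.002 -0.002 -1.224] [ 0.1261 -0.2307  0.128 ]
[-0.002 -0.002 -1.224] [ 0.1261 -0.2306  0.183 ]
```

Emit:
move_arm(commands=[[0,0,-0.6,0.06,-0.11,0,0.01],[0,0,-1.224,0.126,-0.231,0,0.01],[0,0,-1.224,0.126,-0.231,0,0.01],[0,0,-1.224,0.126,-0.231,0,0.01],[0,0,-1.224,0.126,-0.231,0,0.01],[0,0,-1.224,0.126,-0.231,0,0.01],[0,0,-1.224,0.126,-0.231,0,0.01],[0,0,-1.224,0.126,-0.231,0,0.01],[0,0,-1.224,0.126,-0.231,0.1,0.01],[0,0,-1.224,0.126,-0.231,0.1,0.01],[0,0,-1.224,0.126,-0.231,0.1,0.01],[0,0,-1.224,0.126,-0.231,0.1,0.01]])

```text
clock: 6.82
position: [0.382, 0.1164, 0.0995]
tcp_rot: [0.432, 3.111, 0.0]
wrist_force: [0.7, -0.4, 0.6]
grip_width: 0.0102
grip_force: 0.0
```

```bash
python3 - <<'E'
from meas import *
c=np.array([.4383,.1003]);a=-.275
u=np.array([np.cos(a),np.sin(a)])
p=c-.06*u; rows([(*p,.07,a+np.pi/2),(*p,.018,a+np.pi/2)]+[(*(p+d*u),.018,a+np.pi/2) for d in(.01,.05)])
cv2.imwrite("pics/s2.png",viewer.read_camera("scene")[120:320,240:440].repeat(3,0).repeat(3,1))
E
```

```text
t6.83 pos [0.382  0.1164 0.0995] tooly yaw 1.295 F [ 0.7 -0.4  0.6] w 0.010 q [-0.48  0.37  0.09  2.27 -0.07  0.5   0.95]
[ 0.     0.    -0.001] [ 0.0014 -0.0002  0.0295]
[ 0.     0.    -0.001] [ 0.0014 -0.0002  0.0815]
[ 0.     0.    -0.001] [-0.0086 -0.0002  0.0815]
[ 0.     0.    -0.001] [-0.0486 -0.0002  0.0815]
```

View pics/s2.png

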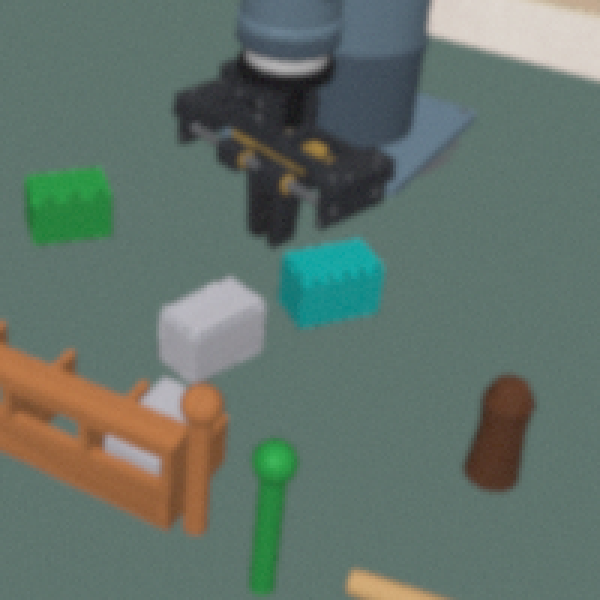

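The fingers hover behind the tin's near end at (275,240), clear of the turquoise block. Next I descend and push 42 mm along the tin's axis.

Emit:
move_arm(commands=[[0,0,0,0.0015,0,0.04,0.01],[0,0,0,0.0015,0,0.08,0.01],[0,0,0,0.0015,0,0.0815,0.01],[0,0,0,0.0015,0,0.0815,0.01]])

```text
clock: 7.38
position: [0.3812, 0.117, 0.0188]
tcp_rot: [0.431, 3.11, 0.002]
wrist_force: [0.6, 0.2, 0.3]
grip_width: 0.01
grip_force: 0.0
```

Emit:
move_arm(commands=[[0,0,0,-0.006,0,0,0.01],[0,0,0,-0.012,0,0,0.01],[0,0,0,-0.018,0,0,0.01],[0,0,0,-0.024,0,0,0.01],[0,0,0,-0.03,0,0,0.01],[0,0,0,-0.036,0,0,0.01],[0,0,0,-0.042,0,0,0.01],[0,0,0,-0.048,0,0,0.01],[0,0,0,-0.052,0,0,0.01],[0,0,0,-0.052,0,0,0.01]])

```text
clock: 8.62
position: [0.4311, 0.1025, 0.0174]
tcp_rot: [0.431, 3.111, 0.0]
wrist_force: [-0.1, -0.1, -0.2]
grip_width: 0.01
grip_force: 0.0
```

```bash
python3 - <<'E'
from meas import *
st()
print(tin(viewer.read_camera("top"),(225,190,300,250)))
E
```

```text
t8.62 pos [0.4311 0.1025 0.0174] tooly yaw 1.295 F [-0.1 -0.1 -0.2] w 0.010 q [-0.38  0.6   0.05  2.19 -0.08  0.35  1.04]
(array([0.50006008, 0.07124939]), np.float64(0.37017751381632036), array([0.04758137, 0.02717669]))
```

Emit:
move_arm(commands=[[0,0,0,0.012,0,0,0.01],[0,0,0,0.012,0,-0.06,0.01],[0,0,0,0.012,0,-0.12,0.04],[0,0,0,0.012,0.06,-0.16,0.04],[0,0,0,0.012,0.12,-0.16,0.04],[0,0,0,0.012,0.18,-0.16,0.04],[0,0,0,0.012,0.18,-0.16,0.04]])

```text
clock: 9.55
position: [0.4664, 0.2847, 0.1772]
tcp_rot: [0.419, 3.113, 0.005]
wrist_force: [0.1, 0.3, -0.0]
grip_width: 0.0397
grip_force: 0.0
```

```bash
python3 - <<'E'
from meas import *
im=viewer.read_camera("top"); cv2.imwrite("pics/t2.png",im[140:290,170:390])
c,a,s=tin(im,(225,195,300,250)); print(c,a,s)
n=np.array([-np.sin(a),np.cos(a)]); p=c+.05*n
rows([(*p,.18,a),(*p,.018,a)])
E
```

```text
[0.47962721 0.08764476] -0.2762376106564476 [0.07904194 0.04702854]
t9.60 pos [0.4663 0.2816 0.1769] tooly yaw 1.300 F [-0.1 -0.1 -0. ] w 0.040 q [-0.67  0.44  0.06  1.88 -0.04  0.83  0.71]
[-0.000e+00 -1.000e-03  1.577e+00] [-0.065  -0.1334 -0.0032]
[-0.000e+00 -1.000e-03  1.577e+00] [-0.0651 -0.1335  0.1588]
```

```bash
python3 - <<'E'
from meas import *
c=np.array([.4796,.0876]);a=-.276
u=np.array([np.cos(a),np.sin(a)]);n=np.array([-np.sin(a),np.cos(a)]); p=c+.05*n-.008*u
rows([(*p,.177,a),(*p,.018,a)])
E
```

```text
t9.60 pos [0.4663 0.2816 0.1769] tooly yaw 1.300 F [-0.1 -0.1 -0. ] w 0.040 q [-0.67  0.44  0.06  1.88 -0.04  0.83  0.71]
[-0.000e+00 -1.000e-03  1.576e+00] [-0.057  -0.1334 -0.0002]
[-0.000e+00 -1.000e-03  1.576e+00] [-0.0571 -0.1335  0.1588]
```

Emit:
move_arm(commands=[[0,0,0.8,-0.03,-0.07,0,0.03],[0,0,1.576,-0.057,-0.1335,0,0.03],[0,0,1.576,-0.057,-0.1335,0,0.03],[0,0,1.576,-0.057,-0.1335,0,0.03],[0,0,1.576,-0.057,-0.1335,0,0.03],[0,0,1.576,-0.057,-0.1335,0,0.03],[0,0,1.576,-0.057,-0.1335,0,0.03],[0,0,1.576,-0.057,-0.1335,0,0.03],[0,0,1.576,-0.057,-0.1335,0,0.03],[0,0,1.576,-0.057,-0.1335,0.08,0.03],[0,0,1.576,-0.057,-0.1335,0.08,0.03],[0,0,1.576,-0.057,-0.1335,0.08,0.03]])

```text
clock: 11.1
position: [0.4849, 0.1338, 0.0969]
tcp_rot: [-2.511, -1.888, 0.005]
wrist_force: [0.2, -0.1, 0.0]
grip_width: 0.0301
grip_force: 0.0
```

```bash
python3 - <<'E'
from h import *
st()
cv2.imwrite("pics/s3.png",viewer.read_camera("scene")[140:340,220:420].repeat(3,0).repeat(3,1))
E
```

```text
t11.10 pos [0.4849 0.1338 0.0969] tooly yaw -0.281 F [ 0.2 -0.1  0. ] w 0.030 q [-0.67  0.54  0.4   2.04 -0.34  0.63 -0.33]
```

View pics/s3.png

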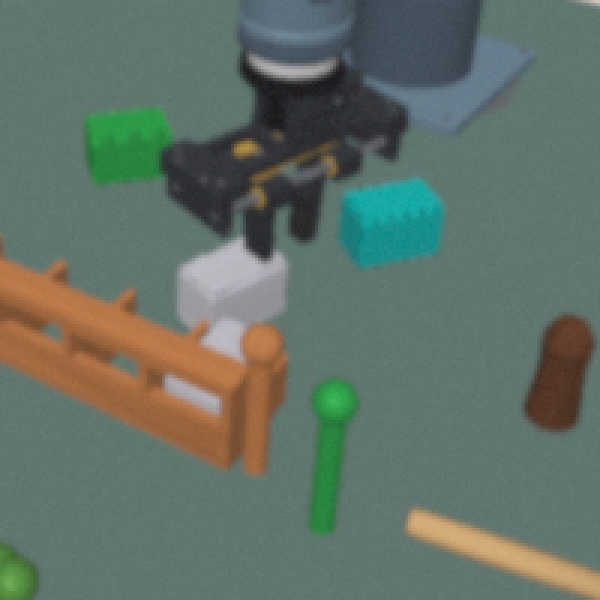

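The fingers should stand about 15 mm left of the tin. I'll descend in two stages.

Emit:
move_arm(commands=[[0,0,0,0,0,0.02,0.03],[0,0,0,0,0,0.035,0.03],[0,0,0,0,0,0.045,0.03],[0,0,0,0,0,0.055,0.03]])

```text
clock: 11.65
position: [0.4865, 0.1352, 0.0422]
tcp_rot: [2.51, 1.89, 0.001]
wrist_force: [0.5, -0.6, 0.1]
grip_width: 0.0303
grip_force: 0.0
```

Emit:
move_arm(commands=[[0,0,0,0,0,0.012,0.03],[0,0,0,0,0,0.024,0.03],[0,0,0,0,0,0.024,0.03],[0,0,0,0,0,0.024,0.03]])

```text
clock: 12.15
position: [0.4862, 0.1351, 0.0184]
tcp_rot: [2.51, 1.89, 0.0]
wrist_force: [0.3, 0.1, 0.2]
grip_width: 0.0301
grip_force: 0.0
```

```bash
python3 - <<'E'
from h import *
c=np.array([.4796,.0876]);a=-.276
u=np.array([np.cos(a),np.sin(a)]);n=np.array([-np.sin(a),np.cos(a)]); p=c+.0347*n-.008*u
P=c+.2662*u; T=[]
for th in np.linspace(0,.348,9):
    Q=R.from_euler('z',th).as_matrix()[:2,:2]; T.append((*(P+Q@(p-P)),.018,a+th))
rows(T)
E
```

```text
t12.15 pos [0.4862 0.1351 0.0184] tooly yaw -0.280 F [0.3 0.1 0.2] w 0.030 q [-0.6   0.68  0.3   2.05 -0.42  0.47 -0.26]
[ 0.     0.    -0.004] [-0.0128 -0.0014  0.0004]
[ 0.     0.    -0.048] [-0.0248 -0.0026  0.0004]
[ 0.     0.    -0.091] [-0.0368 -0.0032  0.0004]
[ 0.     0.    -0.135] [-0.0488 -0.0034  0.0004]
[ 0.     0.    -0.178] [-0.0608 -0.003   0.0004]
[ 0.     0.    -0.222] [-0.0728 -0.0021  0.0004]
[ 0.     0.    -0.265] [-0.0848 -0.0007  0.0004]
[ 0.     0.    -0.309] [-0.0966  0.0012  0.0004]
[ 0.     0.    -0.352] [-0.1084  0.0036  0.0004]
```

Emit:
move_arm(commands=[[0,0,-0.002,-0.006,-0.001,0,0.03],[0,0,-0.004,-0.0128,-0.0014,0,0.03],[0,0,-0.026,-0.0188,-0.002,0,0.03],[0,0,-0.048,-0.0248,-0.0026,0,0.03],[0,0,-0.07,-0.0308,-0.0029,0,0.03],[0,0,-0.091,-0.0368,-0.0032,0,0.03],[0,0,-0.113,-0.0428,-0.0033,0,0.03],[0,0,-0.135,-0.0488,-0.0034,0,0.03],[0,0,-0.156,-0.0548,-0.0032,0,0.03],[0,0,-0.178,-0.0608,-0.003,0,0.03],[0,0,-0.2,-0.0668,-0.0026,0,0.03],[0,0,-0.222,-0.0728,-0.0021,0,0.03],[0,0,-0.243,-0.0788,-0.0014,0,0.03],[0,0,-0.265,-0.0848,-0.0007,0,0.03],[0,0,-0.287,-0.0907,0.0002,0,0.03],[0,0,-0.309,-0.0966,0.0012,0,0.03],[0,0,-0.331,-0.1025,0.0024,0,0.03],[0,0,-0.352,-0.1084,0.0036,0,0.03],[0,0,-0.352,-0.1084,0.0036,0,0.03]])

```text
clock: 14.52
position: [0.4594, 0.0287, 0.0182]
tcp_rot: [2.141, 2.298, -0.001]
wrist_force: [0.4, 0.1, -0.6]
grip_width: 0.0301
grip_force: 0.0
```

```bash
python3 - <<'E'
from h import *
st()
E
```

```text
t14.53 pos [0.4594 0.0287 0.0182] tooly yaw 0.071 F [ 0.4  0.1 -0.6] w 0.030 q [-0.31  0.63  0.18  2.15 -0.28  0.39  0.17]
```

Emit:
move_arm(commands=[[0,0,0,0.015,0,0,0.03],[0,0,0,0.015,0,-0.06,0.01],[0,0,0,0.015,0,-0.12,0.01],[0,0,0,0.07,0,-0.16,0.01],[0,0,0,0.13,0,-0.16,0.01],[0,0,0,0.19,0,-0.16,0.01],[0,0,0,0.22,0,-0.16,0.01],[0,0,0,0.22,0,-0.16,0.01]])

```text
clock: 15.52
position: [0.4423, 0.253, 0.178]
tcp_rot: [-2.133, -2.306, -0.0]
wrist_force: [-0.4, -0.2, -0.4]
grip_width: 0.01
grip_force: 0.0
```

```bash
python3 - <<'E'
from meas import *
im=viewer.read_camera("top"); cv2.imwrite("pics/t3.png",cv2.resize(im[140:290,170:390],None,fx=3.6,fy=3.6))
c,a,s=tin(im,(260,195,320,250)); print(c,a,s, "line y at c", .0016+(c[0]-.5495)*.072)
u=np.array([np.cos(a),np.sin(a)]); p=c-.06*u
rows([(*p,.178,PSI+np.pi/2),(*p,.018,PSI+np.pi/2)])
E
```

```text
[ 0.47041355 -0.0039402 ] 0.10244085681926002 [0.07800615 0.04738421] line y at c -0.004094224735982735
t15.57 pos [0.4428 0.2506 0.178 ] tooly yaw 0.075 F [ 0.6 -0.3 -0.5] w 0.010 q [-0.82  0.39  0.27  1.97 -0.14  0.8  -0.4 ]
[-1.000e-03 -0.000e+00 -1.568e+00] [-2.575e-01 -5.150e-02  2.000e-04]
[-1.000e-03 -0.000e+00 -1.568e+00] [-0.2574 -0.0514  0.1602]
```

View pics/t3.png

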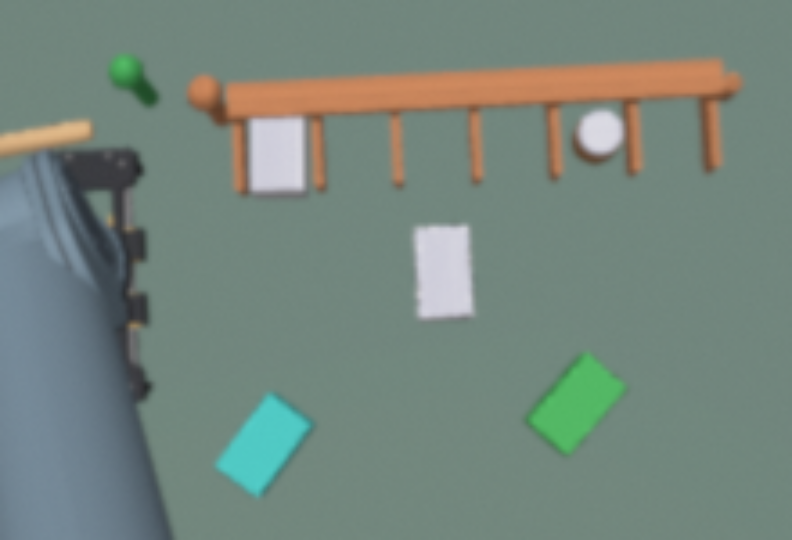

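Tin is now aligned with gap 3: centred at (444,271) in the crop and nearly square with the rack. The stored tin and jar are unmoved. Next I go behind its near end.

Emit:
move_arm(commands=[[0,0,-0.4,-0.06,-0.0515,0,0.01],[0,0,-0.8,-0.12,-0.0515,0,0.01],[0,0,-1.2,-0.19,-0.0515,0,0.01],[0,0,-1.57,-0.257,-0.0515,0,0.01],[0,0,-1.57,-0.257,-0.0515,0,0.01],[0,0,-1.57,-0.257,-0.0515,0,0.01],[0,0,-1.57,-0.257,-0.0515,0,0.01],[0,0,-1.57,-0.257,-0.0515,0,0.01],[0,0,-1.57,-0.257,-0.0515,0,0.01],[0,0,-1.57,-0.257,-0.0515,0.06,0.01],[0,0,-1.57,-0.257,-0.0515,0.1,0.01],[0,0,-1.57,-0.257,-0.0515,0.1,0.01]])

```text
clock: 17.08
position: [0.408, -0.0119, 0.0766]
tcp_rot: [0.108, -3.133, 0.002]
wrist_force: [0.0, -0.2, 0.2]
grip_width: 0.0102
grip_force: 0.0
```

```bash
python3 - <<'E'
from h import *
f=lambda rx:(*rk(rx,.035),.018,PSI+np.pi/2)
rows([f(-.144),f(-.134),f(-.06),f(-.0155)])
E
```

```text
t17.07 pos [ 0.408  -0.0119  0.0766] tooly yaw 1.640 F [ 0.  -0.2  0.2] w 0.010 q [-0.15  0.44  0.09  2.26 -0.08  0.46  1.64]
[-0.001 -0.007 -0.003] [0.0015 0.0034 0.0586]
[-0.001 -0.007 -0.003] [-0.0085  0.0034  0.0585]
[-0.001 -0.007 -0.003] [-0.0825  0.0036  0.058 ]
[-0.001 -0.007 -0.003] [-0.127   0.0037  0.0577]
```

Emit:
move_arm(commands=[[0,0,0,0.0015,0.0034,0.03,0.01],[0,0,0,0.0015,0.0034,0.0585,0.01],[0,0,0,0.0015,0.0034,0.0585,0.01],[0,0,0,-0.004,0.0034,0.0585,0.01],[0,0,0,-0.01,0.0034,0.0585,0.01],[0,0,0,-0.016,0.0034,0.0585,0.01],[0,0,0,-0.022,0.0034,0.0585,0.01],[0,0,0,-0.028,0.0034,0.0585,0.01],[0,0,0,-0.034,0.0034,0.0585,0.01],[0,0,0,-0.04,0.0034,0.0585,0.01],[0,0,0,-0.046,0.0034,0.0585,0.01],[0,0,0,-0.052,0.0034,0.0585,0.01],[0,0,0,-0.052,0.0034,0.0585,0.01]])

```text
clock: 18.7
position: [0.4639, -0.0034, 0.0199]
tcp_rot: [-0.112, 3.137, 0.0]
wrist_force: [1.0, 0.1, -0.5]
grip_width: 0.0096
grip_force: 0.0
```

```bash
python3 - <<'E'
from h import *
f=lambda rx:(*rk(rx,.035),.018,PSI+np.pi/2)
rows([f(-.06),f(-.0155)])
a=viewer.read_camera("scene")[150:320,130:350]; b=viewer.read_camera("top")[140:240,220:360]
cv2.imwrite("pics/s4.png",np.hstack([cv2.resize(a,(500,386)),cv2.resize(b,(300,386*1))]))
E
```

```text
t18.70 pos [ 0.4639 -0.0034  0.0199] tooly yaw 1.642 F [ 1.   0.1 -0.5] w 0.010 q [-0.14  0.62  0.06  2.14 -0.1   0.39  1.64]
[-0.     0.002 -0.001] [-0.0257 -0.0011  0.002 ]
[-0.     0.002 -0.001] [-0.0702 -0.0011  0.0021]
```

View pics/s4.png

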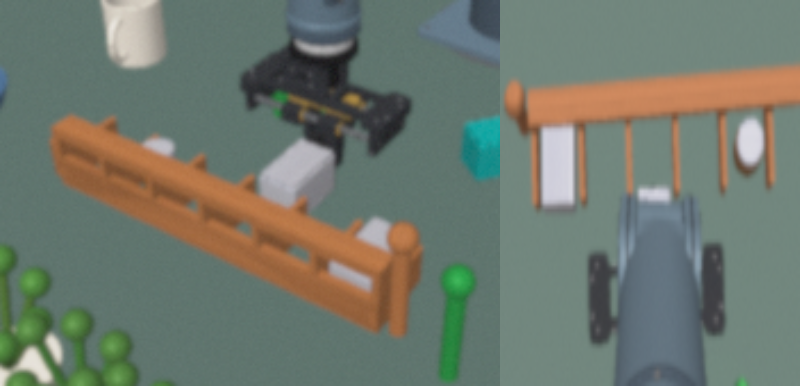

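The tin's front enters gap 3, well centred between its dividers (630 and 677 in the right crop). Push on.

Emit:
move_arm(commands=[[0,0,0,-0.006,-0.0005,0.001,0.01],[0,0,0,-0.012,-0.001,0.001,0.01],[0,0,0,-0.018,-0.001,0.001,0.01],[0,0,0,-0.024,-0.001,0.001,0.01],[0,0,0,-0.03,-0.001,0.001,0.01],[0,0,0,-0.036,-0.001,0.001,0.01],[0,0,0,-0.042,-0.001,0.001,0.01],[0,0,0,-0.048,-0.001,0.001,0.01],[0,0,0,-0.054,-0.001,0.001,0.01],[0,0,0,-0.06,-0.001,0.001,0.01],[0,0,0,-0.06,-0.001,0.001,0.01]])

```text
clock: 20.18
position: [0.5235, -0.0002, 0.019]
tcp_rot: [-0.112, 3.138, -0.0]
wrist_force: [0.6, -1.2, 0.2]
grip_width: 0.0101
grip_force: 0.0
```

Emit:
move_arm(commands=[[0,0,0,-0.002,0,0,0.01],[0,0,0,-0.004,0,0,0.01],[0,0,0,-0.006,0,0,0.01],[0,0,0,-0.006,0,0,0.01]])

```text
clock: 20.68
position: [0.5288, 0.0002, 0.0188]
tcp_rot: [-0.112, 3.139, -0.0]
wrist_force: [-1.3, 0.0, -1.2]
grip_width: 0.0103
grip_force: 0.4
```

Not home yet; keep going in small steps.

Emit:
move_arm(commands=[[0,0,0,-0.002,0,0,0.01],[0,0,0,-0.004,0,0,0.01],[0,0,0,-0.004,0,0,0.01]])

```text
clock: 21.05
position: [0.5331, 0.0005, 0.0189]
tcp_rot: [-0.112, 3.138, 0.0]
wrist_force: [-0.2, 0.6, 0.4]
grip_width: 0.0095
grip_force: 0.2
```

Emit:
move_arm(commands=[[0,0,0,-0.0015,0,0,0.01],[0,0,0,-0.003,0,0,0.01],[0,0,0,-0.003,0,0,0.01]])

```text
clock: 21.42
position: [0.5358, 0.0007, 0.0188]
tcp_rot: [-0.112, 3.139, -0.0]
wrist_force: [-1.8, -0.2, -0.0]
grip_width: 0.01
grip_force: 0.5
```

Emit:
move_arm(commands=[[0,0,0,-0.0015,0,0,0.01],[0,0,0,-0.0025,0,0,0.01],[0,0,0,-0.0025,0,0,0.01]])

```text
clock: 21.8
position: [0.5383, 0.0008, 0.0188]
tcp_rot: [-0.112, 3.139, -0.0]
wrist_force: [0.2, 0.4, -1.8]
grip_width: 0.0098
grip_force: 0.4
```

```bash
python3 - <<'E'
from h import *
st()
a=viewer.read_camera("scene")[170:320,130:350]; 
cv2.imwrite("pics/s5.png",cv2.resize(a,None,fx=3.6,fy=3.6,interpolation=cv2.INTER_CUBIC))
E
```

```text
t21.80 pos [0.5383 0.0008 0.0188] tooly yaw 1.642 F [ 0.2  0.4 -1.8] w 0.010 q [-0.14  0.69  0.07  1.95 -0.1   0.5   1.64]
```

View pics/s5.png

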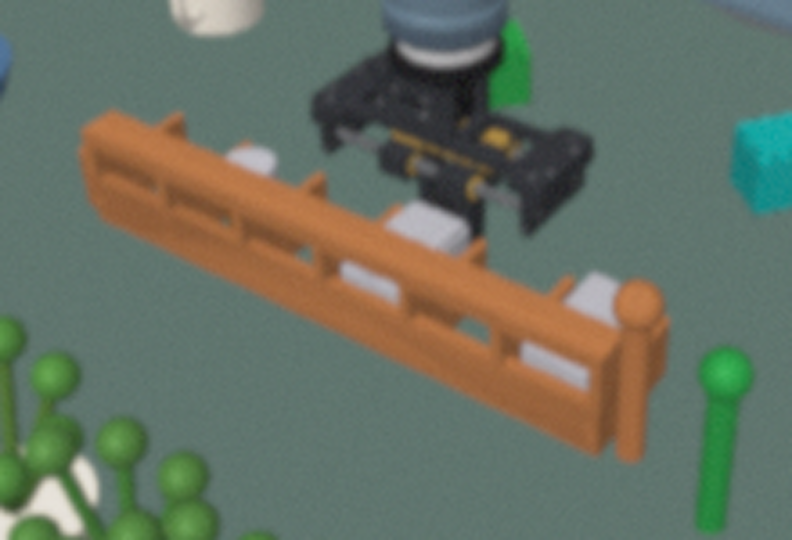

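The tin stands deep in gap 3, seen through the window at (370,282), level with the stored tin's depth. There is no stop force yet, so I continue in small steps.

Emit:
move_arm(commands=[[0,0,0,-0.001,0,0,0.01],[0,0,0,-0.002,0,0,0.01],[0,0,0,-0.002,0,0,0.01]])

```text
clock: 22.22
position: [0.539, 0.0009, 0.0187]
tcp_rot: [0.112, -3.138, 0.0]
wrist_force: [-5.3, -0.8, 4.6]
grip_width: 0.0103
grip_force: 2.5
```

Emit:
move_arm(commands=[[0,0,0,-0.001,0,0,0.01],[0,0,0,-0.002,0,0,0.01],[0,0,0,-0.002,0,0,0.01]])

```text
clock: 22.6
position: [0.539, 0.0009, 0.0184]
tcp_rot: [0.112, -3.134, 0.0]
wrist_force: [-9.8, 0.1, 7.8]
grip_width: 0.0101
grip_force: 4.8
```

Hard stop at x = 0.539 (force climbing, no motion): home. Back off, lift and check.

Emit:
move_arm(commands=[[0,0,0,0.003,0,0,0.01],[0,0,0,0.01,0,0,0.01],[0,0,0,0.03,0,0,0.01],[0,0,0,0.045,0,0,0.01],[0,0,0,0.045,0,-0.06,0.01],[0,0,0,0.045,0,-0.12,0.01],[0,0,0,0.045,0,-0.18,0.01],[0,0,0,0.045,0.06,-0.2,0.01],[0,0,0,0.045,0.12,-0.2,0.01],[0,0,0,0.045,0.18,-0.2,0.01],[0,0,0,0.045,0.24,-0.2,0.01],[0,0,0,0.045,0.24,-0.2,0.01],[0,0,0,0.045,0.24,-0.2,0.01]])

```text
clock: 24.22
position: [0.4799, 0.2367, 0.2187]
tcp_rot: [-0.112, 3.139, -0.001]
wrist_force: [0.1, 0.1, 0.7]
grip_width: 0.0103
grip_force: 0.0
```

```bash
python3 - <<'E'
from meas import *
s,_=st(); print(s['joint_vel'].round(3))
im=viewer.read_camera("top"); cv2.imwrite("pics/t6.png",cv2.resize(im[140:290,170:390],None,fx=3.6,fy=3.6))
for b in((236,165,262,200),(280,165,303,200)): print(tin(im,b))
E
```

```text
t24.23 pos [0.4799 0.2367 0.2187] tooly yaw 1.642 F [0.1 0.1 0.7] w 0.010 q [-0.57  0.37  0.03  1.86 -0.01  0.91  1.11]
[ 0.027 -0.008  0.019  0.009  0.001  0.003 -0.001]
(array([0.56881974, 0.14238636]), np.float64(0.09703842407513563), array([0.06308386, 0.04620443]))
(array([0.58087166, 0.00311734]), np.float64(0.06113059059096349), array([0.06096357, 0.04734116]))
```

View pics/t6.png

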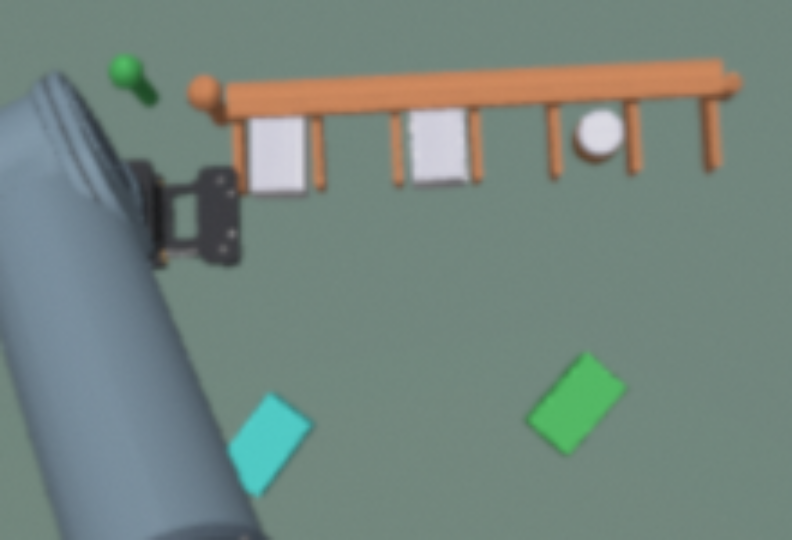

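Tin sits centred in gap 3 (438,146), slightly deeper than the stored tin; everything else is unmoved and the arm is clear.

```bash
python3 -c "
from cell import arm; print(arm.job_done())"
```

```text
the job is handed in; nothing more can be done
None
```

The job is done and handed in: the fingertip touched the rail over gaps 1, 2 and 3 in order, starting from the tall knobbed post. The tin was then pushed into gap 3 until it stopped against the back bar; in the last picture everything else in view near the rack was unmoved and the arm was clear.

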